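Strip a door lock set for re-keying

TASK

This door lock set has come in for re-keying and stands stacked on the wooden door off-cut. Strip it from the top down, one piece at a time: seat the brass thumb-turn cylinder fully home and upright in the bore of the blue pinning stand, lay the chrome collar flat in the round steel parts dish, lay the dark bronze cover plate face up on the green felt of the wooden tray, and last lay the grey zinc back plate flat in the bottom of the red washing pan. Do not knock over or shove the oil bottle, and leave every piece let go and lying still.

Things in the scene. Friction and masses are not known exactly. Their poses are not given: they have to be found in the camera images.
- thumbturn_cylinder: loose brass thumb-turn cylinder, top of the stack, 0.2 kg. Origin: centre of its head's underside, z up. Head 38 mm wide, 6 mm high; grip the bright flat thumb-turn on it, 30 (x) x 12 (y) mm, 6 to 26 mm above the origin. Below: barrel 27 mm wide, 45 mm long, last 6 mm tapering to 19; it stands down through all the bores with 2.5 mm play, so lift it 50 mm straight up
- trim_collar: loose chrome trim collar, second in the stack: plain ring, outer diameter 46 mm, bore 32, 14 mm high (outer edge rounded above 10.5 mm), 0.09 kg. Origin: centre of its underside, z up
- cover_plate: loose dark bronze cover plate, rounded corners, two brass-rimmed screw holes in its face, third in the stack, 54 (x) x 78 (y) x 10 mm, bore 32 mm in the middle, 0.18 kg. Origin: centre of its underside, z up through its face. Grip it across x (54 mm); the wider back plate lies right under it
- back_plate: loose grey zinc back plate, lowest in the stack, 64 (x) x 94 (y) x 10 mm, bore 32 mm in the middle, 0.24 kg. Origin: centre of its underside, z up. Grip it across x (64 mm); it overhangs the door off-cut by 7 mm on those sides
- door_block: fixed wooden door off-cut with a white face, on which the set is stacked, 50 (x) x 90 (y) x 30 mm high, bore 33 mm through its middle. Origin: centre of its underside on the desk. At the start the undersides of back plate, cover plate, collar and cylinder head are 30, 40, 50 and 64 mm above the desk, the plates' axes along the block's within 0.05 rad
- stand_mouth (a point): centre of the mouth of the fixed blue pinning stand, in the plane of its flat top, 52 mm above the desk, z up. A round post 58 mm wide on a flange of 82 mm; a small brass screw sticks out 45 mm at its side, 34 mm up. Bore 32 mm (36 mm at the mouth, 2 mm bevel), open down to the desk: the barrel goes in and the cylinder's head rests on the rim
- parts_dish: fixed round stainless parts dish on a black rubber foot, 108 mm across the rim, 15 mm high. Origin: centre of its underside on the desk; the flat floor, some 92 mm across, is 4 mm above it
- felt_tray: fixed square wooden tray lined with dark green felt, 116 x 116 mm, rim 12 mm high and 7 mm thick. Origin: centre of its underside on the desk; the felt is 8 mm above it, 102 mm square. The cover plate is to lie wholly inside the rim, either way round
- wash_pan: fixed red plastic washing pan, 126 (x) x 124 (y) mm, rim 12 mm high and 4 mm thick. Origin: centre of its underside on the desk; the floor is 4 mm above it, 118 x 116 mm inside. The back plate is to lie wholly inside the rim, either way round
- oil_bottle: loose little brown dropper bottle with a black cap, a bystander, 33 mm wide and 102 mm high, standing between the places. Origin: centre of its underside, z up. It must stay standing where it is

How it is judged (in metres and radians):
On the way, in this order (a step that is already met when the one before it is completed fails the run):
1. the thumb-turn cylinder is seated in the pinning stand and let go (horizontal distance between thumbturn_cylinder and stand_mouth below 0.008 m and z of thumbturn_cylinder in the frame of stand_mouth between -0.003 and 0.003 m and angle between thumbturn_cylinder's own z axis and vertical below 0.12 rad and contact force between the fingers and thumbturn_cylinder below 0.3 N and linear speed of thumbturn_cylinder below 0.02 m/s), for 0.2 s.
2. the chrome collar lies flat in the parts dish, let go (horizontal distance between trim_collar and parts_dish below 0.024 m and z of trim_collar in the frame of parts_dish between -0.001 and 0.009 m and angle between trim_collar's own z axis and vertical below 0.12 rad and contact force between the fingers and trim_collar below 0.3 N and linear speed of trim_collar below 0.02 m/s), for 0.2 s.
3. the bronze cover plate lies face up on the felt, let go (horizontal distance between cover_plate and felt_tray below 0.03 m and z of cover_plate in the frame of felt_tray between 0.005 and 0.011 m and angle between cover_plate's own z axis and vertical below 0.045 rad and contact force between the fingers and cover_plate below 0.3 N and linear speed of cover_plate below 0.02 m/s), for 0.2 s.
4. the zinc back plate lies flat in the washing pan, let go (horizontal distance between back_plate and wash_pan below 0.032 m and z of back_plate in the frame of wash_pan between 0.001 and 0.007 m and angle between back_plate's own z axis and vertical below 0.045 rad and contact force between the fingers and back_plate below 0.3 N and linear speed of back_plate below 0.02 m/s), for 0.2 s.
At the end, for the whole second after the job is handed in: Cylinder head on the stand's top: within 8 mm sideways, 3 mm in height, upright within 0.12 rad. Collar flat in the dish, within 24 mm of its centre. Cover plate flat on the felt, within 30 mm; back plate flat in the pan, within 32 mm. Bottle upright, within 30 mm of its start. All let go, at rest (all of step 1 and all of step 2 and all of step 3 and all of step 4 and angle between oil_bottle's own z axis and vertical below 0.15 rad and distance of oil_bottle from where it was at the start of the episode below 0.03 m); the robot touches nothing.
It fails at once if the oil bottle is knocked over or shoved more than 40 mm (angle between oil_bottle's own z axis and vertical above 0.5 rad or distance of oil_bottle from where it was at the start of the episode above 0.04 m).
It also fails if it takes over 128 s, if anything falls off the work surface, if the arm or the gripper's body presses on something with over 40 N, if the wrist force passes 120 N, or if a joint passes its speed limit or range.

ROBOT

A 7-joint arm with a two-finger parallel gripper is mounted at the origin on a cart in front of the work surface, level with it; the furniture and walls round the work are solid. World frame = base frame: x ahead of the robot, y to its left, z up, the work surface at z = 0. Lengths are in m, angles in degrees, forces in N, time in s.
With the tool pointing down it reaches from about 0.375 to 0.925 m from the base axis. Payload 3.1 kg.
Tool frame: the origin (TCP) lies between the finger pads; the fingertips stand 14 mm ahead of it and the grasp point (between the pads) lies 5 mm behind it; z points along the fingers, y is the line along which they close (so a half turn about z gives the same grasp; the last joint's range is limited). The gripper opens to 85 mm and grips with 20 to 120 N. Pads are 22 mm wide; open, the fingers measure 114 mm over their backs; the gripper's body (76 mm by 85 mm) begins 54 mm behind the grasp point. The pads swing forward as they close: fully open they stand 13 mm farther back than shut.
Start: joints at [65.042, 21.939, 2.515, 91.553, -1.026, 66.532, -2.859], TCP at [0.215, -0.613, 0.245] pointing down, gripper open.
Joint ranges: [-149.38, 149.38], [-23.57, 123.04], [-84.95, 90], [0, 143.3], [-89.99, 269.99], [3.08, 112.72], [-163.45, 163.45]. Speed limits (degrees/s): [159.86, 159.86, 180, 180, 180, 180, 180].

INTERFACE

Orientations are given as [roll, pitch, yaw] about the fixed x, y, z axes, in that order (R = Rz(yaw) Ry(pitch) Rx(roll)).
In Python, from workcell import ctrl gives the robot as it stands. Calls block until the motion is done:
- ctrl.goto(position, orientation): joint-space move of the TCP to a pose.
- ctrl.move_l(position, attitude=None, speed=0.15, force_limit=None): straight line of the TCP; attitude=None keeps the orientation; speed is the mean speed in m/s. With force_limit (N) it stops when the force on the tool has changed by that much, and returns True; else False.
- ctrl.goto_joints(angles): joint-space move.
- ctrl.move_gripper(opening, f_grip=None): opening from 0.0 (shut) to 1.0 (fully open); f_grip is the grip in N (None keeps the last); returns when the fingers have stopped.
- ctrl.dwell(seconds).
- ctrl.ik(position, orientation): joint angles nearest the present ones, or None.
- ctrl.grab_frame(name): name is "side" or "top" or "wrist"; returns the picture (420x560x3 uint8, red, green, blue); there is no depth.
- ctrl.get_calibration(name): a dict with "K" (3x3 intrinsics, pixels), "extrinsics" (4x4, takes a point from world to camera coordinates). Camera axes: x right, y up, looking along -z (the intrinsics and any distortion apply to the point x, -y, -z); pixel columns grow to the right and rows downward; lengths in m; the calibration is good to about 2 mm. A picture is of the moment at which its call begins: read the wrist's pose just before it. get_calibration takes no time and is no camera call; for the wrist camera it gives the pose at the moment of the call.
A pose or a line that the arm cannot do raises ctrl.MotionError and nothing moves.
- ctrl.finish_job(): hands the job in; it is judged then, once.
Readings, each from a call of its own:
- ctrl.read_time_s(): time.
- ctrl.read_q(): joint angles.
- ctrl.read_qvel(): joint speeds.
- ctrl.read_joint_torque(): joint torques, N m.
- ctrl.read_tcp_pos(): TCP position.
- ctrl.read_tool_rot(): TCP orientation.
- ctrl.read_wrist_force(): force on the tool from outside, world axes, zero at the start.
- ctrl.read_ft_torque(): the same for the moment, N m.
- ctrl.read_gripper_width(): opening from 0.0 (shut) to 1.0 (fully open).
- ctrl.read_grasp_force(): force on a finger pad.
Only numpy, scipy, OpenCV 4.12 (cv2) and the standard library are available. Lean on these libraries where they do the work, as an engineer would, in place of code of your own. Each camera call takes 0.05 s, during which the arm holds its last target. There are 200 camera calls.

## Working session

There is one attempt and no reset: what is moved stays moved. The work goes in short steps, each a Python script; the robot and the scene stay as the last script left them, time stands still between calls to the robot, and variables do not carry over. Pictures are saved under pics/ and viewed, at most 14 in all, crops included, and the job is handed in when it is done.

```bash
mkdir -p pics
python3 - <<'E'
from workcell import ctrl
import cv2
for n in ("top","side"):
    im=ctrl.grab_frame(n); cv2.imwrite(f"pics/{n}0.png",im[:,:,::-1]); c=ctrl.get_calibration(n); print(n,c)
print(ctrl.read_time_s(),ctrl.read_tool_rot(),ctrl.read_tcp_pos())
E
```

```text
top {'K': array([[480.87588602,   0.        , 281.52591728],
       [  0.        , 480.87588602, 200.88208239],
       [  0.        ,   0.        ,   1.        ]]), 'extrinsics': array([[-0.02203816, -0.99975544,  0.00184005, -0.07800065],
       [ 0.97607557, -0.02111789,  0.21640359, -0.55696831],
       [-0.21631181,  0.00656516,  0.97630226, -0.85056976],
       [ 0.        ,  0.        ,  0.        ,  1.        ]])}
side {'K': array([[403.07677759,   0.        , 282.38343353],
       [  0.        , 403.07677759, 205.64963467],
       [  0.        ,   0.        ,   1.        ]]), 'extrinsics': array([[-0.9738444 , -0.22610832, -0.02240805,  0.50084094],
       [ 0.08863348, -0.46883726,  0.87882633, -0.14495774],
       [-0.20921567,  0.853854  ,  0.47661531, -0.68298517],
       [ 0.        ,  0.        ,  0.        ,  1.        ]])}
0.1 [-1.79862990e+02  6.11844200e-03  1.93619309e+01] [ 0.215177   -0.6124869   0.24400514]
```

View pics/top0.png

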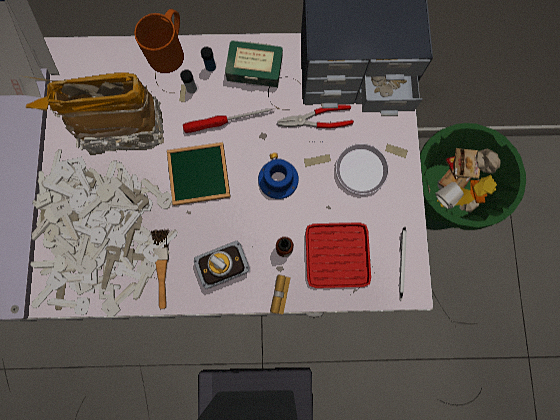

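View pics/side0.png

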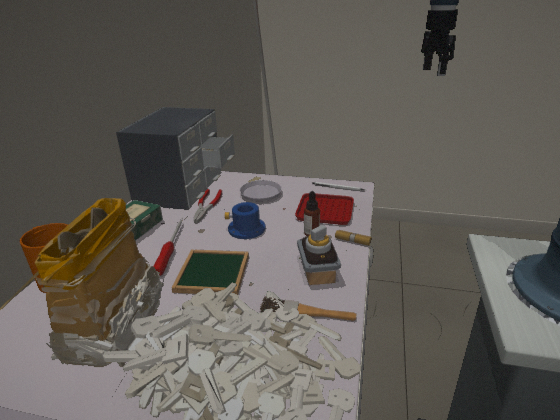

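The top view shows the felt tray (198,174), stand (279,177), dish (361,170), lock stack (221,264), bottle (284,246) and red pan (338,255). I'll enlarge that area and overlay nothing yet.

Run:
```python
import cv2
im=cv2.imread("pics/top0.png")
cv2.imwrite("pics/c1.png",cv2.resize(im[135:300,160:400],None,fx=3.3,fy=3.3,interpolation=cv2.INTER_CUBIC))
cv2.imwrite("pics/c2.png",cv2.resize(im[235:295,185:305],None,fx=6.6,fy=6.6,interpolation=cv2.INTER_CUBIC))
```

```text
(no output)
```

View pics/c1.png

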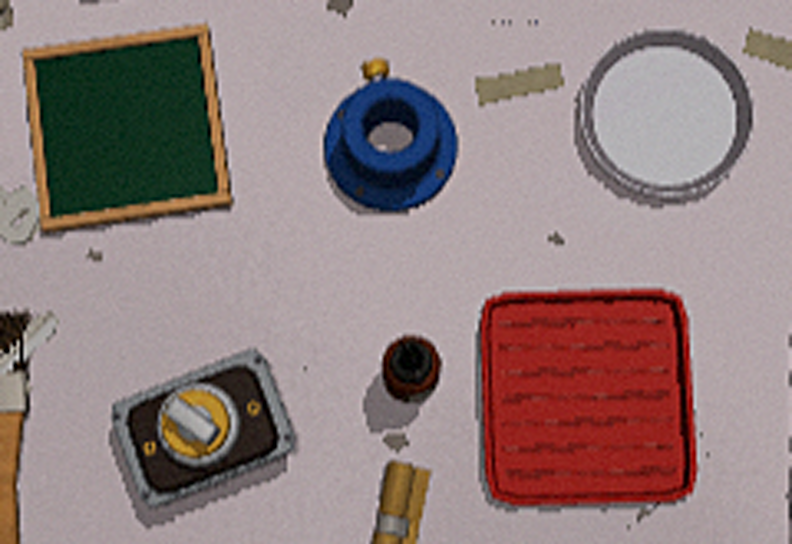

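View pics/c2.png

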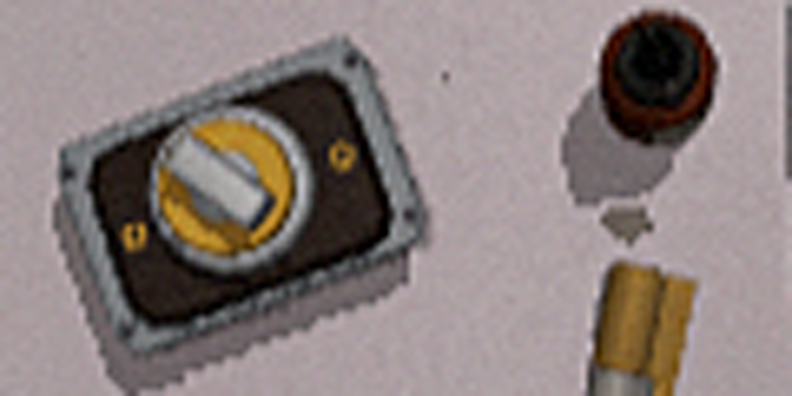

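c1/c2 show: stand mouth at c1 (390,129); dish floor centre (665,117); tray corners (23,52),(208,25),(232,202),(43,230); pan corners near (482,293),(688,290),(695,500),(488,505). In c2: back-plate corners (60,150),(342,38),(425,235),(130,350); screw holes (135,236),(343,156); collar centre (232,188); thumb-turn ends (176,147),(260,206); bottle at c2 (658,75).

```bash
cat > h.py <<'E'
import numpy as np, cv2
from workcell import ctrl
def world(cal,uv,z):
    K,E=cal["K"],cal["extrinsics"]; uv=np.atleast_2d(uv).astype(float)
    d=np.c_[uv,np.ones(len(uv))]@np.linalg.inv(K).T*[1,-1,-1]
    R,t=E[:3,:3],E[:3,3]; c=-R.T@t; d=d@R
    return c+d*((z-c[2])/d[:,2])[:,None]
def pix(cal,P):
    p=np.atleast_2d(P)@cal["extrinsics"][:3,:3].T+cal["extrinsics"][:3,3]
    q=(p*[1,-1,-1])@cal["K"].T; return q[:,:2]/q[:,2:]
E
python3 - <<'E'
from h import *
np.set_printoptions(precision=4,suppress=True)
C=ctrl.get_calibration("top")
c1=lambda a:(np.array(a)+.5)/3.3-.5+[160,135]
c2=lambda a:(np.array(a)+.5)/6.6-.5+[185,235]
def show(n,p,z):
    w=world(C,p,z); print(n,w[:,:2].tolist().__repr__() if 0 else w[:,:2].round(4).tolist(),"mean",w[:,:2].mean(0), "sides",[round(float(np.linalg.norm(w[i]-w[i-1])),4) for i in range(len(w))], "ang",[round(float(np.degrees(np.arctan2(*(w[i]-w[i-1])[1::-1]))),1) for i in range(len(w))])
show("stand",c1([(390,129)]),.052)
show("stand top lr",c1([(342,128),(438,128)]),.052)
show("dish floor lr",c1([(592,117),(738,117)]),.004)
show("dish floor tb",c1([(665,45),(665,188)]),.004)
show("tray",c1([(23,52),(208,25),(232,202),(43,230)]),.012)
show("pan",c1([(482,293),(688,290),(695,500),(488,505)]),.012)
show("back",c2([(60,150),(342,38),(425,235),(130,350)]),.04)
show("cover",c2([(92,165),(325,72),(392,225),(150,325)]),.05)
show("screws",c2([(135,236),(343,156)]),.05)
show("collar",c2([(152,188),(312,188)]),.060)
show("thumb",c2([(176,147),(260,206)]),.09)
show("bottle",c2([(658,65)]),.102)
E
```

```text
stand [[0.6112, -0.0842]] mean [ 0.6112 -0.0842] sides [0.0] ang [0.0]
stand top lr [[0.6124, -0.056], [0.6112, -0.1125]] mean [ 0.6118 -0.0842] sides [0.0564, 0.0564] ang [88.8, -91.2]
dish floor lr [[0.6297, -0.2097], [0.6278, -0.3002]] mean [ 0.6288 -0.2549] sides [0.0906, 0.0906] ang [88.8, -91.2]
dish floor tb [[0.6756, -0.2576], [0.5835, -0.2523]] mean [ 0.6295 -0.255 ] sides [0.0922, 0.0922] ang [-3.3, 176.7]
tray [[0.6769, 0.1423], [0.6921, 0.0277], [0.5785, 0.0126], [0.5636, 0.1269]] mean [0.6278 0.0774] sides [0.1143, 0.1156, 0.1145, 0.1152] ang [7.8, -82.5, -172.4, 97.4]
pan [[0.5192, -0.1373], [0.5184, -0.2611], [0.3942, -0.2576], [0.3939, -0.1367]] mean [ 0.4564 -0.1982] sides [0.1253, 0.1237, 0.1243, 0.1208] ang [-0.3, -90.4, 178.4, 90.1]
back [[0.4541, 0.0782], [0.4847, -0.0026], [0.4277, -0.0261], [0.3972, 0.0574]] mean [0.4409 0.0267] sides [0.0606, 0.0864, 0.0617, 0.089] ang [20.0, -69.3, -157.6, 110.0]
cover [[0.4487, 0.0673], [0.4736, 0.0014], [0.4299, -0.0175], [0.4036, 0.0504]] mean [0.439  0.0254] sides [0.0481, 0.0705, 0.0476, 0.0728] ang [20.6, -69.2, -156.7, 111.2]
screws [[0.4284, 0.0549], [0.4496, -0.0037]] mean [0.439  0.0256] sides [0.0623, 0.0623] ang [109.9, -70.1]
collar [[0.4409, 0.0488], [0.4399, 0.0041]] mean [0.4404 0.0264] sides [0.0447, 0.0447] ang [88.7, -91.3]
thumb [[0.449, 0.0379], [0.4326, 0.0151]] mean [0.4408 0.0265] sides [0.0281, 0.0281] ang [54.3, -125.7]
bottle [[0.4669, -0.093]] mean [ 0.4669 -0.093 ] sides [0.0] ang [0.0]
```

Sizes come out right (stand top 56 of 58 mm, dish floor 91, tray 115, plates slightly rounded) and three stack estimates agree to 1.5 mm. I'll move over the stand and the stack for a close wrist look.

Run:
```python
from h import *
np.set_printoptions(precision=4,suppress=True)
for n,p,y in (("stand",(.58,-.084,.26),54.3),("stack",(.44,.0262,.26),54.3)):
    ctrl.goto(p,[180,0,y]); ctrl.dwell(.3)
    c=ctrl.get_calibration("wrist"); im=ctrl.grab_frame("wrist")
    np.savez(f"w_{n}.npz",**c); cv2.imwrite(f"pics/w_{n}.png",im[:,:,::-1]); print(n,ctrl.read_tcp_pos(),ctrl.read_q(),ctrl.read_time_s())
    print(pix(c,[[.6115,-.0842,.052],[.4405,.0262,.09]]))
```

```text
stand [ 0.58   -0.0843  0.26  ] [ 27.1983  16.5709 -27.2231  98.5612   8.1583  66.8326 -38.0048] 2.7417
[[305.0042 160.5922]
 [ 80.1784 179.8699]]
stack [0.4407 0.0257 0.26  ] [ 25.1774  -0.4935 -33.2194 116.4545  -0.3559  63.9592 -43.6634] 3.8333
[[482.5917 168.649 ]
 [278.4866 188.759 ]]
```

View pics/w_stand.png

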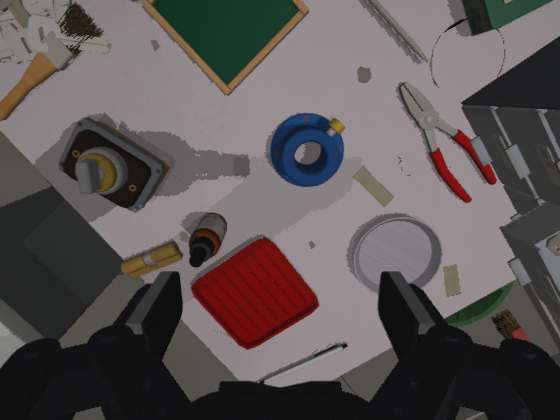

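View pics/w_stack.png

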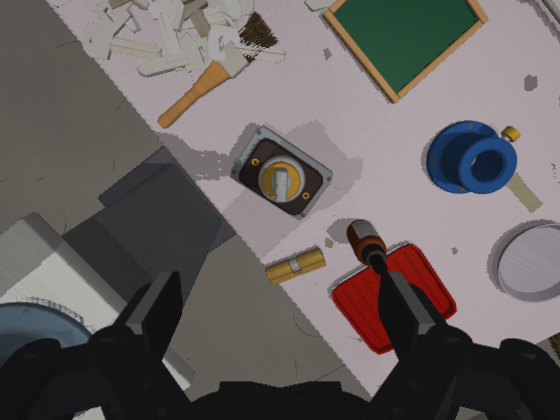

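Wrist views: stand bore ≈(311,153) vs predicted (305,161); thumb-turn ≈(281,182) vs predicted (278,189) – a common offset, mostly wrist calibration. One enlarged tile to quantify.

Run:
```python
import cv2,numpy as np
a=cv2.imread("pics/w_stand.png")[105:195,260:355]; b=cv2.imread("pics/w_stack.png")[125:215,235:330]
r=lambda i:cv2.resize(i,None,fx=4.2,fy=4.2,interpolation=cv2.INTER_CUBIC)
cv2.imwrite("pics/c3.png",np.hstack([r(a),r(b)])); print(r(a).shape)
```

```text
(378, 399, 3)
```

View pics/c3.png

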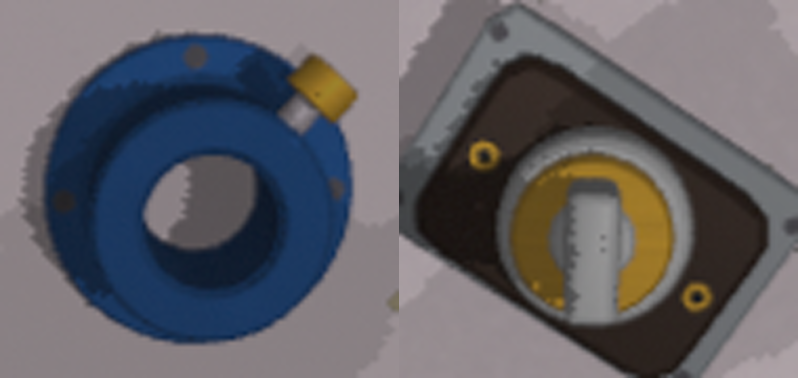

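c3: stand bore centre (213,222), top disc centre (215,218); screw holes mid (590,226), collar disc centre (595,226), thumb-turn top (594,258), vertical in the image.

Run:
```python
from h import *
np.set_printoptions(precision=4,suppress=True)
f=lambda a,o:(np.array(a)+.5)/4.2-.5+o
A=dict(np.load("w_stand.npz"));B=dict(np.load("w_stack.npz"))
print("stand",world(A,f([(214,219.5)],[260,105]),.052), "top disc",world(A,f([(95,218),(335,218)],[260,105]),.052))
g=lambda a:f(np.array(a)-[399,0],[235,125])
w=world(B,g([(484,155),(697,297)]),.05);d=w[0]-w[1];print("screws",w,w.mean(0),np.linalg.norm(d),np.degrees(np.arctan2(d[1],d[0])))
print("collar",world(B,g([(595,226)]),.0605))
w=world(B,g([(595,195),(594,325)]),.09);d=w[0]-w[1];print("thumb",w.mean(0),np.linalg.norm(d),np.degrees(np.arctan2(d[1],d[0])))
```

```text
stand [[ 0.618  -0.0844  0.052 ]] top disc [[ 0.5956 -0.0678  0.052 ]
 [ 0.6413 -0.1007  0.052 ]]
screws [[ 0.4314  0.054   0.05  ]
 [ 0.4525 -0.0045  0.05  ]] [0.4419 0.0248 0.05  ] 0.06218210304499222 109.88142098750903
collar [[0.4441 0.0267 0.0605]]
thumb [0.4435 0.0263 0.09  ] 0.02874631219329581 53.85728703049539
```

Run:
```python
from h import *
np.set_printoptions(precision=4,suppress=True)
x,y=.4418,.0262
ctrl.move_gripper(.5,40)
ctrl.goto([x,y,.15],[180,0,54]); 
print(ctrl.move_l([x,y,.086],speed=.06,force_limit=6),ctrl.read_tcp_pos())
ctrl.move_gripper(0,40); print("w",ctrl.read_gripper_width(),ctrl.read_grasp_force(),ctrl.read_wrist_force())
print(ctrl.move_l([x,y,.15],speed=.06,force_limit=15),ctrl.read_wrist_force())
ctrl.move_l([x,y,.21],speed=.15)
print(ctrl.read_gripper_width(),ctrl.read_wrist_force())
ctrl.goto([.5845,-.0842,.21],[180,0,54]); ctrl.dwell(.3)
c=ctrl.get_calibration("wrist"); np.savez("w_h.npz",**c); im=ctrl.grab_frame("wrist"); cv2.imwrite("pics/w_h.png",im[:,:,::-1])
print(ctrl.read_tcp_pos(),ctrl.read_time_s())
print(pix(c,[[.5845,-.0842,.21],[.5845,-.0842,.21-.022-.045]]))
```

```text
False [0.4422 0.0262 0.0864]
w 0.1296876179176407 40.65451204776764 [-0.7959  0.3666  4.0197]
False [ 1.2484  0.5848 -2.2816]
0.1292431509342972 [-0.4722 -1.0532 -1.9218]
[ 0.5841 -0.0833  0.2103] 9.3
[[281.2382 294.2979]
 [280.7685 233.9411]]
```

View pics/w_h.png

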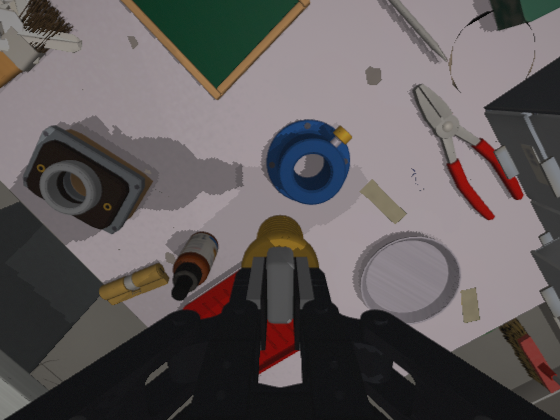

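The cylinder is held; the barrel end is visible with its far edge at ≈(280,215), stand top disc ≈(312,163). Enlarging.

Run:
```python
import cv2
a=cv2.imread("pics/w_h.png")[112:272,225:365]
cv2.imwrite("pics/c4.png",cv2.resize(a,None,fx=3.7,fy=3.7,interpolation=cv2.INTER_CUBIC))
```

```text
(no output)
```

View pics/c4.png

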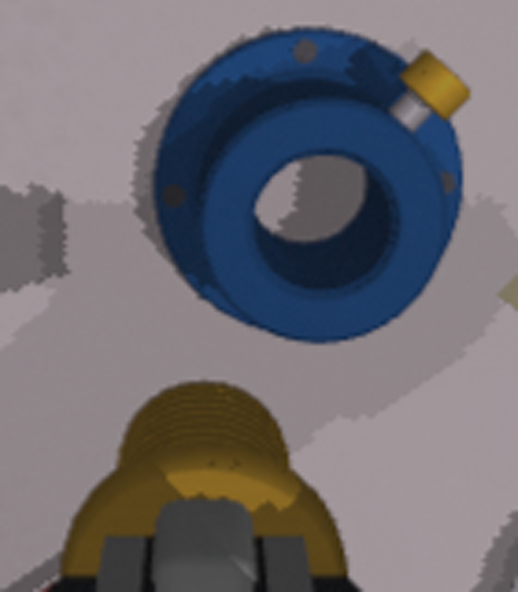

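Run:
```python
from h import *
np.set_printoptions(precision=4,suppress=True)
c=dict(np.load("w_h.npz")); T=np.array([.5841,-.0833,.2103-.0224])
a=np.linspace(0,2*np.pi,360)
circ=lambda o,r,z:pix(c,np.c_[o[0]+r*np.cos(a),o[1]+r*np.sin(a),np.full(360,z)])
def rep(n,o,r,z):
    p=((circ(o,r,z)-[225,112]+.5)*3.7-.5); print(n,"x",p[:,0].min(),p[:,0].max(),"y",p[:,1].min(),p[:,1].max())
rep("head bot",T,.019,T[2]);rep("head top",T,.019,T[2]+.006);rep("barrel low",T,.0135,T[2]-.039);rep("tip",T,.0095,T[2]-.045)
for s in([.6115,-.0842],[.6145,-.0842]): rep("standtop",s,.029,.052); rep("mouth",s,.018,.052)
f=lambda p:(np.array(p)+.5)/3.7-.5+[225,112]
print(world(c,f([(326,221)]),.052))
# sensitivity: px per mm
d=np.array([np.cos(np.radians(54)),np.sin(np.radians(54)),0])
print((pix(c,T+.001*d)-pix(c,T))*3.7, c["extrinsics"][:3,:3].T@-np.array([0,0,1.]), -c["extrinsics"][:3,:3].T@c["extrinsics"][:3,3])
```

```text
head bot x 59.382511449993046 345.2387806537282 y 447.9931236197243 703.5102133838428
head top x 54.33074245414385 350.19612119815565 y 466.65651858086386 729.481391366522
barrel low x 119.32719351223226 285.7850528352705 y 385.5061085331917 539.0234594921196
tip x 145.60170161443094 259.5709723972376 y 396.0630477979003 501.55970748277
standtop x 175.74005661785245 426.9540166164022 y 109.43036994290954 355.237155084462
mouth x 223.35022887370314 379.23185748991136 y 158.4367753313523 310.9163498577912
standtop x 186.23238617087947 437.9314052033865 y 101.48743752757375 348.2207603544717
mouth x 233.9268629268008 390.11240804375484 y 150.68315999269558 303.7371464506263
[[ 0.6181 -0.0846  0.052 ]]
[[ 0.0134 -6.7284]] [-0.1832 -0.2537 -0.9498] [ 0.6321 -0.0172  0.3385]
```

Run:
```python
from h import *
np.set_printoptions(precision=4,suppress=True)
x,y=.615,-.085
ctrl.move_l([x,y,.21]); ctrl.dwell(.2)
ctrl.move_l([x,y,.126]); ctrl.dwell(.2); f0=ctrl.read_wrist_force(); print(f0)
for z in (.112,.098,.084,.073):
    s=ctrl.move_l([x,y,z],speed=.04,force_limit=8)
    print(z,s,ctrl.read_tcp_pos(),ctrl.read_wrist_force()-f0)
    if s: break
cv2.imwrite("pics/side1.png",cv2.resize(ctrl.grab_frame("side")[130:270,170:370,::-1],None,fx=3.5,fy=3.5)); print(ctrl.read_time_s())
```

```text
[-0.248  -0.8328 -1.6721]
0.112 False [ 0.6146 -0.085   0.1115] [ 0.6012  0.817  -0.0391]
0.098 False [ 0.6147 -0.0849  0.0976] [ 0.2413  0.993  -1.2697]
0.084 False [ 0.6147 -0.0849  0.0836] [0.7892 0.3908 0.6499]
0.073 True [ 0.6159 -0.085   0.0745] [-0.9301  0.6238  6.8069]
12.6167
```

Seated: head on rim at TCP z 0.0745, exactly as predicted. Release, then the collar.

```bash
cat >> h.py <<'E'
def at(p,yaw): return [p[0],p[1]],[180,0,yaw]
def release(opening,z=.2):
    ctrl.move_gripper(opening); ctrl.dwell(.4)
    p=ctrl.read_tcp_pos(); ctrl.move_l([p[0],p[1],p[2]+.03],speed=.06); ctrl.move_l([p[0],p[1],z])
def touch_grip(xy,yaw,opening,ztouch,up,N=40,zmin=0):
    """approach, touch the surface below, rise by up, close; returns TCP z at the grip"""
    ctrl.goto([*xy,.2],[180,0,yaw]); ctrl.move_gripper(opening,N)
    ctrl.move_l([*xy,ztouch+.025]); ctrl.dwell(.2)
    hit=ctrl.move_l([*xy,ztouch-.01],speed=.03,force_limit=4)
    zt=ctrl.read_tcp_pos()[2]; print("touch",hit,zt)
    ctrl.move_l([*xy,zt+up],speed=.03); ctrl.dwell(.2)
    zg=ctrl.read_tcp_pos()[2]; ctrl.move_gripper(0,N)
    print("grip z",zg,"w",ctrl.read_gripper_width(),"F",ctrl.read_grasp_force(),"f",ctrl.read_wrist_force().round(1))
    return zg
def place(xy,yaw,ztarget):
    ctrl.goto([*xy,.2],[180,0,yaw]); ctrl.move_l([*xy,ztarget+.02]); ctrl.dwell(.2)
    hit=ctrl.move_l([*xy,ztarget-.004],speed=.03,force_limit=4)
    print("down",hit,ctrl.read_tcp_pos(),"want z",ztarget,"w",ctrl.read_gripper_width())
E
python3 - <<'E'
from h import *
np.set_printoptions(precision=4,suppress=True)
release(.4)
xy=[.4425,.0265]
# which equivalent yaw keeps joint 7 clear
zg=touch_grip(xy,20,.72,.066,.004)
ctrl.move_l([*xy,.2],speed=.1); ctrl.dwell(.2)
w=ctrl.get_calibration("wrist"); np.savez("w_k.npz",**w); cv2.imwrite("pics/w_k.png",ctrl.grab_frame("wrist")[:,:,::-1])
cv2.imwrite("pics/side1.png",ctrl.grab_frame("side")[:,:,::-1])
print(zg,ctrl.read_gripper_width(),ctrl.read_q(),ctrl.read_time_s())
E
```

```text
touch True 0.05866591674901969
grip z 0.06247562317585076 w 0.5114821566951122 F 40.71222899481654 f [-1.9 -0.2  4.3]
0.06247562317585076 0.5113582290882759 [ 20.8535   4.1553 -30.2898 120.0669   2.4763  56.5638 -80.7442] 20.725
```

View pics/w_k.png

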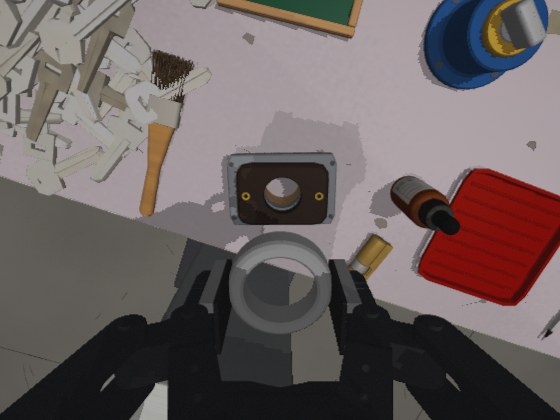

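Picture: collar held level between the pads (280,285), cover plate on the block square to the tool (yaw 20° is right), cylinder upright in the stand. Place the collar and fetch the cover plate.

Run:
```python
from h import *
np.set_printoptions(precision=4,suppress=True)
ctrl.move_l([.4425,.0265,.21])
place([.631,-.255],20,.0165)
release(.58,.22)
print(ctrl.read_time_s())
xy=[.4425,.0265]
zg=touch_grip(xy,-70,.72,.05,.0035)
ctrl.move_l([*xy,.08],speed=.06); ctrl.move_l([*xy,.2]); ctrl.dwell(.2)
cv2.imwrite("pics/w_c.png",ctrl.grab_frame("wrist")[:,:,::-1])
print(zg,ctrl.read_gripper_width(),ctrl.read_q(),ctrl.read_time_s())
```

```text
down True [ 0.6307 -0.2549  0.0171] want z 0.0165 w 0.5147166178962419
26.9167
touch True 0.04857855021573154
grip z 0.05190499883249296 w 0.6183439929152261 F 41.69350504875183 f [-1.6 -0.5  5.4]
0.05190499883249296 0.6178380793010804 [ -90.2339    7.9883   87.8806  123.7253   -9.4941   56.4971 -157.093 ] 33.8
```

View pics/w_c.png

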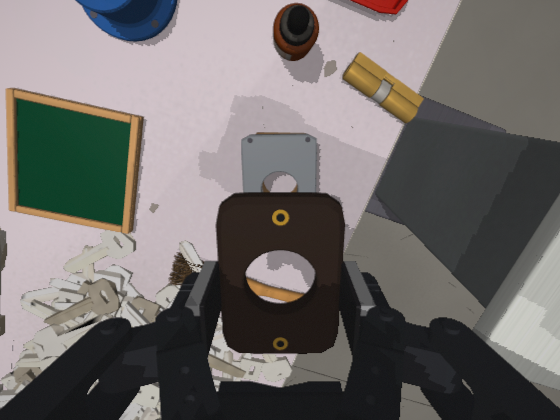

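Cover plate held level, back plate stayed on the block. Joints 3/7 are near their limits at this yaw, so I check the IK for the tray before moving.

Run:
```python
from h import *
np.set_printoptions(precision=1,suppress=True)
print(ctrl.read_tcp_pos(),ctrl.read_tool_rot())
for p in ([.4425,.0265,.3],[.52,.03,.3],[.63,.0774,.3],[.63,.0774,.2],[.63,.0774,.03]):
    for y in (-82.4,-70,-40,7.6): 
        q=ctrl.ik(p,[180,0,y]); print(p,y,None if q is None else np.array(q))
```

```text
[0.4 0.  0.2] [179.8  -0.  -70. ]
[0.4425, 0.0265, 0.3] -82.4 [  90.3  -19.6  -83.1  112.1  -20.5   71.5 -158. ]
[0.4425, 0.0265, 0.3] -70 [  79.4   -6.6  -81.4  112.1   -6.9   69.  -159.4]
[0.4425, 0.0265, 0.3] -40 [ -80.6  -18.1   62.7  116.8   16.8   72.5 -154.3]
[0.4425, 0.0265, 0.3] 7.6 [ -85.6  -22.4   64.9  116.8   21.    74.1 -110.8]
[0.52, 0.03, 0.3] -82.4 [ -77.4   15.9   81.4  107.8  -16.7   70.5 -163.1]
[0.52, 0.03, 0.3] -70 [ -75.3   12.5   76.8  107.8  -12.9   69.8 -154.3]
[0.52, 0.03, 0.3] -40 [ -77.9   17.2   82.8  107.8  -18.1   70.9 -119.3]
[0.52, 0.03, 0.3] 7.6 [-33.5   4.9  27.4 106.6  -2.4  69.  -87.8]
[0.63, 0.0774, 0.3] -82.4 [ -62.3   40.1   79.    92.5  -39.8   81.  -151.6]
[0.63, 0.0774, 0.3] -70 [ -43.8   21.7   42.9   91.8  -15.3   72.5 -158.3]
[0.63, 0.0774, 0.3] -40 [ -42.5   21.3   41.    91.7  -14.5   72.4 -129. ]
[0.63, 0.0774, 0.3] 7.6 [-43.3  21.6  42.1  91.8 -15.   72.5 -81. ]
[0.63, 0.0774, 0.2] -82.4 [ -57.1   38.9   66.    98.3  -38.    68.6 -153.4]
[0.63, 0.0774, 0.2] -70 [ -42.5   27.4   41.5   97.7  -20.1   62.6 -154.8]
[0.63, 0.0774, 0.2] -40 [ -41.1   26.8   39.5   97.7  -18.9   62.4 -125.7]
[0.63, 0.0774, 0.2] 7.6 [-38.3  25.9  35.5  97.5 -16.7  62.  -79.9]
[0.63, 0.0774, 0.03] -82.4 [ -41.2   42.1   40.4  102.6  -35.3   48.7 -156.3]
[0.63, 0.0774, 0.03] -70 [ -40.6   41.7   39.5  102.6  -34.4   48.4 -144.5]
[0.63, 0.0774, 0.03] -40 [ -39.5   41.1   37.9  102.5  -32.9   48.  -115.6]
[0.63, 0.0774, 0.03] 7.6 [-31.4  37.8  26.8 102.1 -22.8  45.5 -75.7]
```

Run:
```python
from h import *
np.set_printoptions(precision=4,suppress=True)
ctrl.move_l([.4425,.0265,.23])
ctrl.goto([.52,.05,.25],[180,0,-40])
place([.630,.0774],7.6,.0199)
release(.68,.22)
cv2.imwrite("pics/w_t.png",ctrl.grab_frame("wrist")[:,:,::-1])
print(ctrl.read_q(),ctrl.read_time_s())
for p in ([.4425,.0265,.2],[.4425,.0265,.04],[.4584,-.198,.2],[.4584,-.198,.02]):
    for y in (110,90,0): print(p,y,ctrl.ik(p,[180,0,y]))
```

```text
Traceback (most recent call last):
workcell.MotionError: the arm cannot follow that straight line within its joint ranges
```

Run:
```python
from h import *
np.set_printoptions(precision=4,suppress=True)
ctrl.goto([.52,.05,.25],[180,0,-40])
place([.630,.0774],7.6,.0199)
release(.68,.22)
cv2.imwrite("pics/w_t.png",ctrl.grab_frame("wrist")[:,:,::-1])
print(ctrl.read_q(),ctrl.read_time_s())
for p in ([.4425,.0265,.2],[.4425,.0265,.04],[.4584,-.198,.2],[.4584,-.198,.02]):
    for y in (110,90,0): print(p,y,ctrl.ik(p,[180,0,y]))
```

```text
down True [0.6296 0.0774 0.0203] want z 0.0199 w 0.6191623447689237
[-43.207   26.1647  42.2116  96.9448 -19.0742  64.7251 -77.9137] 40.0583
[0.4425, 0.0265, 0.2] 110 [-36.8378   1.4703  28.7528 122.5886  -0.8518  56.1253  12.3819]
[0.4425, 0.0265, 0.2] 90 [-40.4583   1.3761  32.4789 122.7212  -0.89    56.1211  -7.4907]
[0.4425, 0.0265, 0.2] 0 [-58.1891   0.9781  50.7965 123.2744  -0.9131  56.1106 -96.8875]
[0.4425, 0.0265, 0.04] 110 [-27.3697  19.1455  20.5293 128.0254 -11.7085  34.5245  21.8015]
[0.4425, 0.0265, 0.04] 90 [-30.725   19.5762  24.2943 128.169  -14.0212  34.6787   3.9203]
[0.4425, 0.0265, 0.04] 0 [-45.0525  22.9294  40.7893 128.7295 -25.4866  36.2623 -75.5544]
[0.4584, -0.198, 0.2] 110 [-14.2097   9.1981  35.8903 115.949   -6.4342  56.7434  44.8679]
[0.4584, -0.198, 0.2] 90 [-16.8215   9.4522  38.8305 116.0448  -7.0715  56.7665  25.5164]
[0.4584, -0.198, 0.2] 0 [-31.1468  12.111   55.5982 116.5007 -11.8909  57.1555 -59.6371]
[0.4584, -0.198, 0.02] 110 [ -0.2348  26.5499  21.6259 120.9762 -16.585   35.2481  52.9621]
[0.4584, -0.198, 0.02] 90 [ -2.8838  27.0604  24.7251 121.0937 -19.1105  35.5354  35.1593]
[0.4584, -0.198, 0.02] 0 [-16.0869  31.3572  40.6498 121.6362 -33.1027  38.367  -42.7632]
```

View pics/w_t.png

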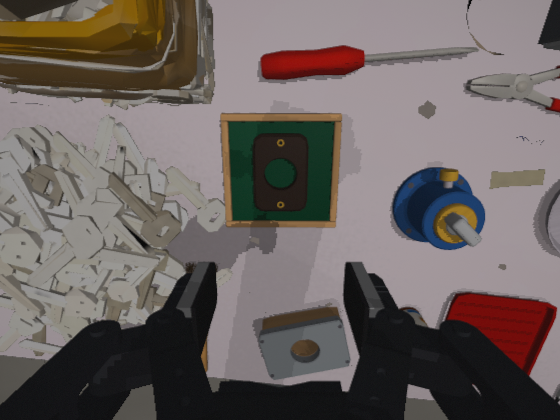

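Cover plate lies square in the tray (280,172); back plate on its block, cylinder seated. Now the back plate, gripped at yaw 110.

Run:
```python
from h import *
np.set_printoptions(precision=4,suppress=True)
xy=[.4425,.0265]
ctrl.goto([*xy,.2],[180,0,110]); ctrl.move_gripper(.84,40)
ctrl.move_l([*xy,.07]); ctrl.dwell(.2)
print(ctrl.move_l([*xy,.042],speed=.04,force_limit=6)); ctrl.dwell(.2)
zg=ctrl.read_tcp_pos()[2]; ctrl.move_gripper(0,40)
print(zg,ctrl.read_gripper_width(),ctrl.read_grasp_force(),ctrl.read_wrist_force())
ctrl.move_l([*xy,.09],speed=.06); ctrl.move_l([*xy,.23]); ctrl.dwell(.1)
print(ctrl.read_gripper_width(),ctrl.read_wrist_force())
if ctrl.read_gripper_width()>.6:
    place([.4585,-.201],90,zg-.026)
    release(.79,.2)
ctrl.goto([.5,-.03,.3],[180,0,54]); ctrl.dwell(.3)
cv2.imwrite("pics/w_end.png",ctrl.grab_frame("wrist")[:,:,::-1]); im=ctrl.grab_frame("top")[:,:,::-1]
cv2.imwrite("pics/t_end.png",cv2.resize(im[135:300,160:400],None,fx=3.3,fy=3.3,interpolation=cv2.INTER_CUBIC))
print(ctrl.read_time_s())
```

```text
False
0.042231670956344086 0.7288487139581228 43.13948214054108 [-1.8377  0.3827  5.4387]
0.7338425991911713 [ 0.6035  0.2368 -2.7032]
down True [ 0.4582 -0.2009  0.0166] want z 0.016231670956344087 w 0.7319559031874883
53.25
```

View pics/w_end.png

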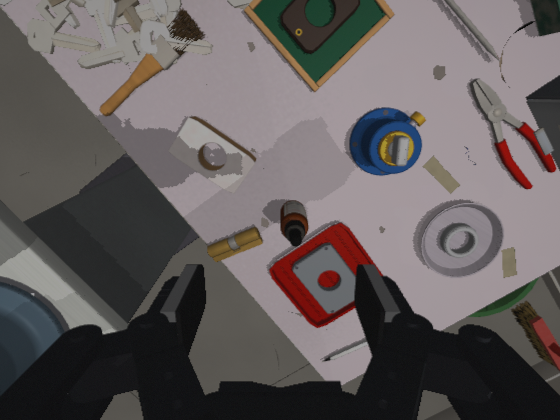

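The picture shows every piece where it belongs: cylinder upright in the stand (395,148), collar central in the dish (460,240), cover plate on the felt (318,12), and back plate flat in the pan (328,280). The bottle is still standing at (293,222).

```bash
python3 -c "
from workcell import ctrl
print(ctrl.finish_job())"
```

```text
the job is handed in; nothing more can be done
None
```

The lock set is stripped and handed in at about 53 s of the 128 s. In the last picture all four pieces were in their places and released, with the oil bottle standing; the hand-in returned no verdict.

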